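# Tighten the watch-case clamp with the long T-key

### The job

Take the long T-key out of the wooden caddy, lower it down the round shaft of the clamp until its socket sits fully over the square stem at the bottom, and turn it clockwise (seen from above) until the stem stops and the watch is clamped. Let go of the key and leave it standing in the shaft; leave the short key where it stands.

Things in the scene. Friction and masses are not known exactly. Their poses are not given: they have to be found in the camera images.
- key_grip (a point): Long steel T-key, 0.3 kg, upright on its socket in one well of a fixed wooden caddy (165x85x35 mm high). Point: centre of its handle bar, 160 mm above its foot; bar 90 long (x), 16 wide (y), 18 high (z up). Shank 14 thick. Socket at the foot: 40 mm across, 45 deep, with a 26.5 mm square hole, sides parallel to the bar's x and y.
- shaft_mouth (a point): Mouth centre of the fixed clamp's upright tube, 110 mm above the bench: funnel 72 mm wide inside, then 48 mm bore; floor 98 below, with a 22 mm square stem 38 high, cone-tipped. Key fully down: handle centre 62 mm above this point. x, y lie along the stem's sides and turn with it (z up); at start within 5 deg of the sides of the clamp's grey base plate.
- clamp_stem (a joint): Angle of the square stem, grows clockwise seen from above: 0 to 0.08 at the start (open), hard stop at 1.2 rad (70 degrees, clamped). Light friction, 0.06 N m; stays where left. The key fits at any quarter turn, within 13 degrees; that much play either way means the key must turn up to 13 degrees more than the stem.
- short_key_grip (a point): Bystander: short steel T-key, 97 mm tall, with a 55 mm bar and a solid round foot 34 mm across, standing in the caddy's other well. Point: centre of its bar, 90 mm above its foot. Leave it where it stands.

How it is judged:
By the outcome, as a careful person would: the job done as asked, in the order asked, and still so for the second after the job is handed in, with the robot touching nothing.
It also fails if it takes over 50 s, if anything falls off the work surface, if the arm or the gripper's body presses on something with over 40 N, if the wrist force passes 120 N, or if a joint passes its speed limit or range.

### The arm

A 6-joint arm with a two-finger parallel gripper is mounted at the origin on the work surface. World frame = base frame: x ahead of the robot, y to its left, z up, the work surface at z = 0. Lengths are in m, angles in degrees, forces in N, time in s.
With the tool pointing down it reaches from about 0.4 to 0.825 m from the base axis. Payload 7 kg.
Tool frame: the origin (TCP) lies midway between the tips of the shut fingers; the grasp point (between the pads) lies 19 mm behind it; z points along the fingers, y is the line along which they close (so a half turn about z gives the same grasp; the last joint's range is limited). The gripper opens to 88 mm and grips with 3 to 60 N. Pads are 19 mm wide; open, the fingers measure 130 mm over their backs; the gripper's body (78 mm by 193 mm) begins 47 mm behind the grasp point.
Start: joints at [86.35, 20.546, 0.682, 0, -70.136, -16.507], TCP at [0.233, 0.634, 0.227] pointing down, gripper open.
Joint ranges: [-176.03, 176.03], [-82.01, 121.73], [-58.28, 71.71], [-173.87, 95.51], [-174.79, -0.11], [-173.66, 173.66]. Speed limits (degrees/s): [136.94, 136.94, 172.46, 180, 180, 180].

### API

Orientations are given as a 3x3 rotation matrix whose columns are the frame's x, y, z axes.
In Python, from rig import robot gives the robot as it stands. Calls block until the motion is done:
- robot.goto(position, orientation): joint-space move of the TCP to a pose.
- robot.servo_line(position, ori=None, speed=0.15): straight line of the TCP; ori=None keeps the orientation; speed is the mean speed in m/s.
- robot.movej(angles): joint-space move.
- robot.move_gripper(opening): opening from 0.0 (shut) to 1.0 (fully open); the grip force is fixed at half the most; returns when the fingers have stopped.
- robot.dwell(seconds).
- robot.ik(position, orientation): joint angles nearest the present ones, or None.
- robot.grab_frame(name): name is "scene" or "top" or "wrist"; returns (picture, depth): 384x512x3 uint8, red, green, blue; 384x512 float32, m along the optical axis (not along the pixel's ray), 0 where there is no reading.
- robot.camera_info(name): a dict with "vfov" (degrees; the focal length in pixels is half the picture's height over the tangent of half this angle, whatever the lens; pixels are square), "cx", "cy" (the principal point, pixels), "view" (4x4, takes a point from world to camera coordinates); the wrist camera has in their place "T_tool_cam" (4x4, takes a point from camera to tool coordinates, whose origin is the TCP and whose axes are the flange's). Camera axes: x right, y down, z forward; pixel columns grow to the right and rows downward; lengths in m; the calibration is good to about 2 mm. A picture is of the moment at which its call begins: read the wrist's pose just before it. camera_info takes no time and is no camera call.
A pose or a line that the arm cannot do raises robot.Unreachable and nothing moves.
- robot.job_done(): hands the job in; it is judged then, once.
Readings, each from a call of its own:
- robot.read_t(): time.
- robot.read_qpos(): joint angles.
- robot.read_qvel(): joint speeds.
- robot.read_effort(): joint torques, N m.
- robot.read_position(): TCP position.
- robot.read_tcp_rot(): TCP orientation.
- robot.read_force(): force on the tool from outside, world axes, zero at the start.
- robot.read_ft_torque(): the same for the moment, N m.
- robot.read_grip_width(): opening from 0.0 (shut) to 1.0 (fully open).
- robot.read_finger_force(): force on a finger pad.
Only numpy, scipy, OpenCV 4.12 (cv2) and the standard library are available. Lean on these libraries where they do the work, as an engineer would, in place of code of your own. Each camera call takes 0.05 s, during which the arm holds its last target. There are 200 camera calls.

## Working session

There is one attempt and no reset: what is moved stays moved. The work goes in short steps, each a Python script; the robot and the scene stay as the last script left them, time stands still between calls to the robot, and variables do not carry over. Pictures are saved under pics/ and viewed, at most 10 in all, crops included, and the job is handed in when it is done.

```bash
mkdir -p pics; ls; cat > h.py <<'E'
import numpy as np, cv2
from rig import robot
def cam(n):
    i=robot.camera_info(n); f=192/np.tan(np.radians(i['vfov'])/2)
    if n=='wrist':
        T=np.eye(4);T[:3,:3]=robot.read_tcp_rot();T[:3,3]=robot.read_position();M=T@np.array(i['T_tool_cam'])
    else: M=np.linalg.inv(np.array(i['view']))
    cx=i.get('cx',256);cy=i.get('cy',192)
    return f,cx,cy,M
def grab(n,save=None):
    c=cam(n);p,d=robot.grab_frame(n)
    if save: cv2.imwrite(save,p[:,:,::-1])
    return c,p,d
def cloud(c,d):
    f,cx,cy,M=c;v,u=np.mgrid[:384,:512]
    P=np.stack([(u-cx)/f*d,(v-cy)/f*d,d],-1)@M[:3,:3].T+M[:3,3]
    P[d<=0]=np.nan
    return P
def ray(c,u,v,z):
    f,cx,cy,M=c;r=M[:3,:3]@np.array([(u-cx)/f,(v-cy)/f,1]);return M[:3,3]+r*(z-M[2,3])/r[2]
def down(yaw):  # tool z down, tool x at yaw (deg)
    a=np.radians(yaw);c,s=np.cos(a),np.sin(a)
    return np.array([[c,s,0],[s,-c,0],[0,0,-1]])
E
python3 - <<'E'
from h import *
ims=[]
for n in('scene','top'):
    c,p,d=grab(n); np.savez(n+'.npz',p=p,d=d,f=c[0],cx=c[1],cy=c[2],M=c[3]);ims.append(p[:,:,::-1])
    print(n,c[0],c[1],c[2],c[3].round(3))
    cv2.imwrite(f'pics/{n}0.png',ims[-1])
print(robot.read_tcp_rot().round(3) , robot.camera_info('wrist'),robot.read_t())
E
```

```text
pics
scene 371.82383568889344 253.6939227182777 191.43182959086064 [[ 0.849  0.458 -0.265  0.709]
 [ 0.529 -0.74   0.416 -0.254]
 [-0.005 -0.493 -0.87   0.674]
 [ 0.     0.     0.     1.   ]]
top 404.6776425161408 254.28222442490016 193.59518988635585 [[ 0.021 -0.991  0.129  0.419]
 [-1.    -0.022 -0.008  0.016]
 [ 0.01  -0.129 -0.992  0.942]
 [ 0.     0.     0.     1.   ]]
[[ 0.939 -0.345 -0.   ]
 [-0.345 -0.939 -0.001]
 [ 0.     0.002 -1.   ]] {'vfov': 69.5053332419849, 'cx': 253.9905737854312, 'cy': 193.61212119176338, 'T_tool_cam': array([[-2.84931741e-04, -9.60434547e-01, -2.78505654e-01,
         7.38745653e-02],
       [ 9.99999955e-01, -2.99652275e-04,  1.02858552e-05,
        -5.45231362e-05],
       [-9.33337434e-05, -2.78505639e-01,  9.60434589e-01,
        -1.58296687e-01],
       [ 0.00000000e+00,  0.00000000e+00,  0.00000000e+00,
         1.00000000e+00]])} 0.1
```

View pics/scene0.png

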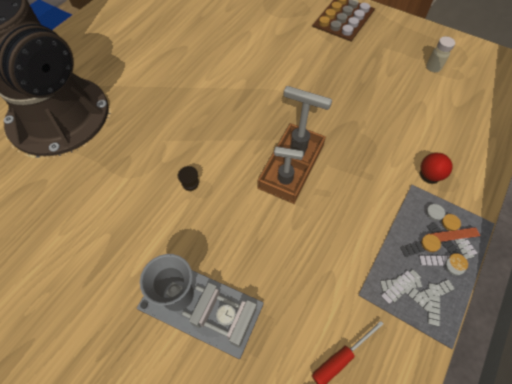

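View pics/top0.png

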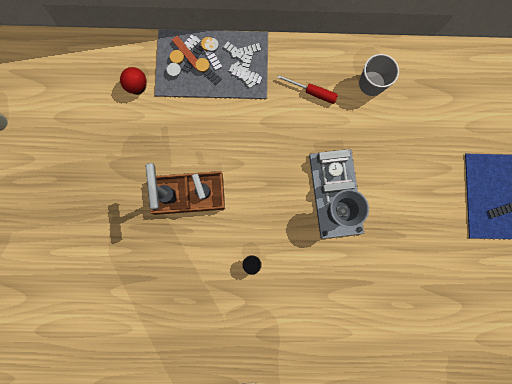

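The scene view shows the long key's bar near (307,98), the short key near (289,153) and the tube mouth near (168,280). In the top view they are at (152,186), (200,186) and (348,208). Next I'll measure them from the depth.

```bash
python3 - <<'E'
from h import *
for n in('scene','top'):
    z=np.load(n+'.npz');c=(float(z['f']),float(z['cx']),float(z['cy']),z['M']);P=cloud(c,z['d']);p=z['p'].astype(int)
    X=P.reshape(-1,3);X=X[np.isfinite(X).all(1)]
    # long bar: high points in caddy region
    cad=(X[:,0]>.3)&(X[:,0]<.65)&(X[:,1]>.02)&(X[:,1]<.32)
    zz=X[cad][:,2];print(n,'maxz',np.sort(zz)[-5:].round(3))
    def rect(S,name):
        r=cv2.minAreaRect((S[:,:2]*1000).astype(np.float32));v,V=np.linalg.eigh(np.cov(S[:,:2].T));a=V[:,1]
        print(name,len(S),'med',np.median(S,0).round(4),'rect',[np.round(q,1) for q in r],'axis',np.degrees(np.arctan2(a[1],a[0])).round(1))
    L=X[cad&(X[:,2]>.15)];rect(L,'long')
    S=X[cad&(X[:,2]>.088)&(X[:,2]<.125)];rect(S,'short?')
    t=(X[:,0]>.3)&(X[:,0]<.6)&(X[:,1]<-.08)&(X[:,1]>-.4)
    T=X[t&(X[:,2]>.102)&(X[:,2]<.118)];rect(T,'mouth')
    q=X[t&(X[:,2]>.1)];print(np.sort(q[:,2])[-5:].round(3))
    B=X[t&(X[:,2]>.006)&(X[:,2]<.04)];rect(B,'base')
    for zc in(.008,.012,.016,.02,.03): print(zc,(abs(X[t][:,2]-zc)<.002).sum(),end=' ')
    print()
E
```

```text
scene maxz [0.176 0.176 0.176 0.176 0.177]
long 582 med [0.5341 0.2042 0.1721] rect [array([532.2, 207.4]), array([89.5, 18.2]), np.float64(7.4)] axis -171.0
short? 347 med [0.5379 0.1289 0.1016] rect [array([529.9, 160.3]), array([54.4, 87.3]), np.float64(22.9)] axis 96.1
mouth 843 med [ 0.4944 -0.1856  0.109 ] rect [array([ 502.2, -186.6]), array([80.6, 79. ]), np.float64(32.0)] axis 77.8
[0.112 0.112 0.112 0.112 0.112]
base 2950 med [ 0.5393 -0.1938  0.0131] rect [array([ 527.1, -183.1]), array([158. , 100.7]), np.float64(7.5)] axis -148.8
0.008 45 0.012 1848 0.016 271 0.02 207 0.03 71 
top maxz [0.177 0.177 0.177 0.177 0.178]
long 432 med [0.5303 0.2057 0.174 ] rect [array([531. , 207.3]), array([89.9, 16.3]), np.float64(8.9)] axis -171.3
short? 213 med [0.5377 0.128  0.1025] rect [array([528.6, 161.3]), array([54.9, 89.3]), np.float64(22.6)] axis 96.5
mouth 487 med [ 0.5052 -0.1943  0.1093] rect [array([ 502.4, -187.9]), array([79.3, 77.7]), np.float64(1.2)] axis -169.1
[0.114 0.114 0.114 0.114 0.115]
base 1769 med [ 0.5193 -0.1647  0.0136] rect [array([ 451.6, -250.6]), array([294.3, 294.7]), np.float64(89.3)] axis -166.4
0.008 79 0.012 906 0.016 415 0.02 106 0.03 31
```

```bash
cat > plan.py <<'E'
from h import *
K=np.array([.5315,.2073,.165]);M=np.array([.5023,-.1873,.110]);KY=8.9;BY=8.
E
python3 - <<'E'
from plan import *
from scipy.spatial.transform import Rotation
q0=robot.read_qpos()
for y in (KY,KY+180):
    print('key',robot.ik(K+[0,0,-.019],down(y)),robot.ik(K+[0,0,.13],down(y)))
for y in (BY,BY-90,BY+180,BY+90): print('sh',y,robot.ik(M+[0,0,.043],down(y)),robot.ik(M+[0,0,.185],down(y)))
R=down(KY); p=K+[-.03,0,.12]; 
robot.goto(p,R)
c,img,d=grab('wrist','pics/wk.png');P=cloud(c,d)
X=P.reshape(-1,3);X=X[np.isfinite(X).all(1)]
L=X[(X[:,2]>.155)&(X[:,2]<.185)&(np.hypot(*(X[:,:2]-K[:2]).T)<.08)];r=cv2.minAreaRect((L[:,:2]*1000).astype(np.float32));print(len(L),np.median(L[:,2]) if len(L) else 0,r,robot.read_t())
R=down(BY);p=M+[0,0,.11]-.074*R[:,0]
robot.goto(p,R);print(robot.read_position(),robot.read_t())
c,img,d=grab('wrist');np.savez('ws.npz',p=img,d=d,f=c[0],cx=c[1],cy=c[2],M=c[3])
cv2.imwrite('pics/ws.png',img[:,:,::-1])
X=cloud(c,d).reshape(-1,3);X=X[np.isfinite(X).all(1)]
T=X[abs(X[:,2]-.11)<.006];T=T[np.hypot(*(T[:,:2]-M[:2]).T)<.06];print(len(T),np.median(T[:,2]) if len(T) else 0,cv2.minEnclosingCircle((T[:,:2]*1000).astype(np.float32)) if len(T) else 0)
S=X[(X[:,2]<.065)&(X[:,2]>.02)&(np.hypot(*(X[:,:2]-M[:2]).T)<.018)];print('stem',len(S),cv2.minAreaRect((S[:,:2]*1000).astype(np.float32)) if len(S) else 0, S.max(0) if len(S) else 0)
E
```

```text
key [ 40.95263703  14.57934867 -19.08524082   0.         -56.3354105
  57.94736297] [ 40.95263703   8.57104398  -6.51235865   0.         -74.91659737
  57.94736297]
key [  40.95263703   14.57934867  -19.08524082    0.          -56.3354105
 -122.05263703] [  40.95263703    8.57104398   -6.51235865    0.          -74.91659737
 -122.05263703]
sh 8.0 [  0.51416799  11.07180858 -22.76730569   0.         -56.16088573
  97.48583201] [  0.51416799   5.16376258 -10.46782992   0.         -74.3684075
  97.48583201]
sh -82.0 [  0.51416799  11.07180858 -22.76730569   0.         -56.16088573
   7.48583201] [  0.51416799   5.16376258 -10.46782992   0.         -74.3684075
   7.48583201]
sh 188.0 [  0.51416799  11.07180858 -22.76730569   0.         -56.16088573
 -82.51416799] [  0.51416799   5.16376258 -10.46782992   0.         -74.3684075
 -82.51416799]
sh 98.0 [   0.51416799   11.07180858  -22.76730569    0.          -56.16088573
 -172.51416799] [   0.51416799    5.16376258  -10.46782992    0.          -74.3684075
 -172.51416799]
1411 0.17376319481592062 ((530.1199340820312, 209.82431030273438), (89.6462173461914, 15.47673511505127), 9.447265625) 1.9917
[ 0.42968917 -0.19708046  0.22020823] 3.5333
2175 0.10919389569551019 ((501.186767578125, -185.5834503173828), 40.34612274169922)
stem 362 ((501.1322937011719, -185.44937133789062), (21.827606201171875, 21.943016052246094), 4.902094841003418) [ 0.51265843 -0.17435914  0.05155889]
```

View pics/ws.png

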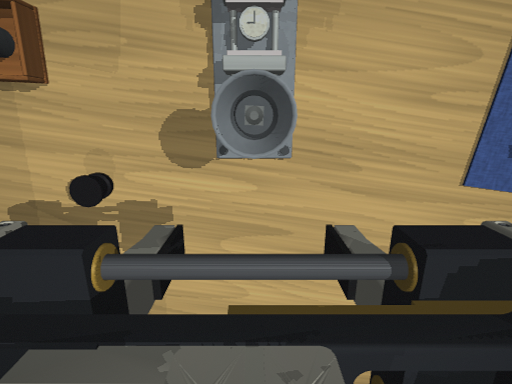

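View pics/wk.png

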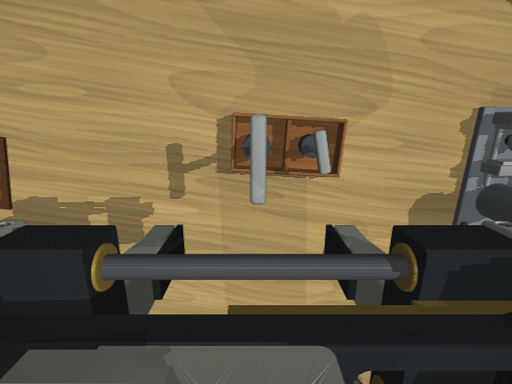

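The wrist view gives mouth and stem at (.5012,-.1856) with the stem at 4.9°, and the key at (.530,.2098) with yaw 9.4°. Both agree with the fixed cameras to 2–3 mm, so I'll grasp the key.

```bash
cat > plan.py <<'E'
from h import *
K=np.array([.5303,.2092,.165]);M=np.array([.5012,-.1856,.110]);KY=9.3;BY=5.
G=np.array([0,0,-.019])
E
python3 - <<'E'
from plan import *
R=down(KY)
robot.goto(K+G+[0,0,.06],R)
robot.servo_line(K+G,speed=.1)
print(robot.read_force())
robot.move_gripper(0.0);print(robot.read_grip_width()*88,robot.read_finger_force(),robot.read_force())
robot.servo_line(K+G+[0,0,.145],speed=.12)
print(robot.read_grip_width()*88,robot.read_finger_force(),robot.read_force())
robot.goto(M+G+[0,0,.19],down(BY))
print(robot.read_position(),robot.read_force(),robot.read_t())
c,p,d=grab('wrist','pics/held.png')
c,p,d=grab('scene','pics/held_s.png');np.savez('hs.npz',d=d)
P=cloud(c,d);X=P.reshape(-1,3);X=X[np.isfinite(X).all(1)]
A=X[(np.hypot(*(X[:,:2]-M[:2]).T)<.05)]
for a,b in((.12,.135),(.135,.155),(.17,.19),(.19,.21),(.21,.23)):
    S=A[(A[:,2]>a)&(A[:,2]<b)];print(a,len(S),S.mean(0).round(4) if len(S) else '',S.min(0).round(4) if len(S) else '',S.max(0).round(4) if len(S) else '')
E
```

```text
[0.06056322 0.08067785 0.41108034]
16.109477019604075 29.98095542192459 [-0.26348886 -0.75689056 -0.34197641]
15.704961427078093 29.980238378047943 [-0.23790144  0.92941162 -3.29656045]
[ 0.50160071 -0.18490721  0.28096097] [-0.66202245  0.71188806 -2.80376935] 9.8333
0.12 0   
0.135 95 [ 0.5153 -0.1888  0.1476] [ 0.4941 -0.2021  0.14  ] [ 0.5209 -0.1677  0.1549]
0.17 124 [ 0.5175 -0.1878  0.1796] [ 0.5041 -0.2039  0.1701] [ 0.5225 -0.1674  0.1899]
0.19 466 [ 0.5072 -0.1873  0.1934] [ 0.4841 -0.2039  0.1901] [ 0.5227 -0.1663  0.2092]
0.21 74 [ 0.5081 -0.1866  0.2196] [ 0.5005 -0.1916  0.2102] [ 0.5104 -0.179   0.2299]
```

View pics/held_s.png

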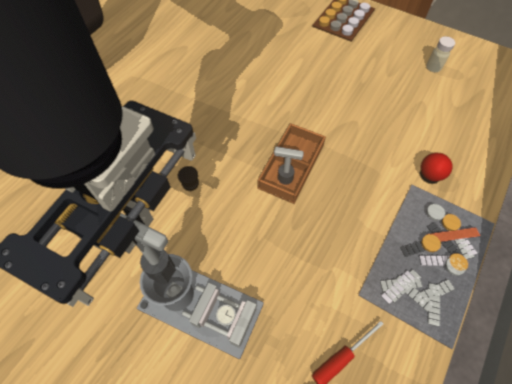

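The picture shows the key held upright over the funnel at about (160,262), with the short key undisturbed. I'll lower it in guarded steps.

```bash
python3 - <<'E'
from plan import *
x,y=M[:2]
z=M[2]+.19-.019; zend=M[2]+.062-.019
while z>zend+1e-4:
    st=.03 if z-zend>.075 else .01 if z-zend>.048 else .006
    z=max(z-st,zend)
    robot.servo_line([x,y,z],down(BY),speed=.06)
    f=robot.read_force();print(round(z-zend,4),f.round(1),round(robot.read_position()[2]-zend,4),robot.read_ft_torque().round(2))
    if np.linalg.norm(f-[0,0,-3])>15: print('STOP');break
print(robot.read_t())
E
```

```text
0.098 [ 1.1  0.5 -2.9] 0.098 [-0.03  0.02 -0.  ]
0.068 [-0.1 -0.1 -2.1] 0.068 [-0.03 -0.07  0.03]
0.058 [ 0.   0.2 -3.2] 0.0575 [-0.05  0.01 -0.03]
0.048 [-0.   0.8 -2.7] 0.0474 [-0.06 -0.01 -0.02]
0.042 [-0.2 -0.6 -2.6] 0.0415 [-0.06 -0.   -0.05]
0.036 [-0.7  0.2 -2.6] 0.0355 [-0.07  0.    0.03]
0.03 [ 0.3  0.5 -3.1] 0.0295 [-0.03 -0.02  0.03]
0.024 [ 0.   0.7 -2.6] 0.0235 [-0.06 -0.03  0.  ]
0.018 [-0.3  0.1 -2.4] 0.0175 [-0.03  0.   -0.08]
0.012 [-0.1 -0.7 -2.8] 0.0115 [-0.1   0.03  0.03]
0.006 [-0.2 -0.1 -2.7] 0.0056 [0.04 0.01 0.  ]
0.0 [ 0.6  0.1 -1.4] -0.0001 [-0.18 -0.18 -0.04]
13.8667
```

```bash
python3 - <<'E'
from plan import *
p=M+[0,0,.043]
for i in range(3):
    if robot.read_force()[2]>1: break
    p=p-[0,0,.001];robot.servo_line(p,speed=.03)
print(p,robot.read_force().round(1))
q=np.array(robot.read_qpos());q0=q[5];a=0
while a<96:
    a+=8 if a<56 else 3
    q[5]=q0-a;robot.movej(q)
    t=robot.read_ft_torque();f=robot.read_force();print(a,t.round(2),f.round(1),round(robot.read_grip_width()*88,2))
    if abs(t[2])>.6 or np.linalg.norm(f)>30: break
print(robot.read_qpos().round(1),robot.read_t())
grab('scene','pics/turned.png')
E
```

```text
[ 0.5012 -0.1856  0.152 ] [-0.7 -0.9  4.8]
8 [-0.05 -0.1  -0.02] [-0.5 -0.2  1.1] 15.98
16 [-0.5   0.27 -0.04] [-0.6 -2.   1. ] 16.04
24 [-0.41  0.32 -0.07] [ 0.4 -0.7  2.3] 15.99
32 [-0.4   0.31 -0.07] [-1.  -0.9  2.1] 16.01
40 [-0.31  0.3  -0.05] [-0.3 -1.1  1.1] 16.13
48 [-0.26  0.28 -0.01] [ 0.2 -0.1  1.2] 15.61
56 [-0.08  0.18 -0.05] [-0.6 -0.2  1.1] 16.19
59 [-0.05  0.09  0.02] [-0.1  0.   1.4] 16.03
62 [-0.    0.11 -0.05] [-0.3 -0.4  1.5] 15.63
65 [ 0.07  0.03 -0.01] [0.7 0.2 1.5] 15.82
68 [ 0.1  -0.08 -0.02] [0.4 0.3 1.8] 15.87
71 [ 0.11 -0.09 -0.04] [0.5 0.4 1.9] 15.85
74 [ 0.11 -0.2  -0.  ] [ 1.1 -0.6  2.2] 15.64
77 [ 0.2  -0.27 -0.06] [ 0.3 -0.   1.6] 15.89
80 [ 0.23 -0.35  0.01] [ 1.1 -0.4  2.2] 15.94
83 [ 0.26 -0.39  0.55] [0.5 0.7 2.3] 15.89
86 [ 0.41 -0.11  0.78] [0.4 1.4 2.2] 16.15
[  0.7  10.9 -23.    0.  -56.    8.5] 18.425
```

The turn hit a firm stop at about 83°, which is the expected 70° plus 13° of play. I'll release, retreat and check.

```bash
python3 - <<'E'
from plan import *
robot.dwell(.3);print(robot.read_ft_torque().round(2))
robot.move_gripper(1.0);robot.dwell(.2);print(robot.read_force().round(1))
robot.servo_line(robot.read_position()+[0,0,.12],speed=.12)
R=np.array(robot.read_tcp_rot());p=robot.read_position()-.074*R[:,0]
try: robot.goto(p,R)
except robot.Unreachable: print('unr')
c,i,d=grab('wrist','pics/end_w.png')
X=cloud(c,d).reshape(-1,3);X=X[np.isfinite(X).all(1)]
L=X[(X[:,2]>.165)&(X[:,2]<.195)&(np.hypot(*(X[:,:2]-M[:2]).T)<.06)];print(len(L),np.median(L[:,2]),cv2.minAreaRect((L[:,:2]*1000).astype(np.float32)))
grab('scene','pics/end_s.png');print(robot.read_t())
E
```

```text
[ 0.49 -0.16  0.8 ]
[0.2 0.5 0.6]
1932 0.18070830398505688 ((501.5853271484375, -186.14291381835938), (15.987340927124023, 89.88613891601562), 13.667512893676758)
21.875
```

View pics/end_w.png

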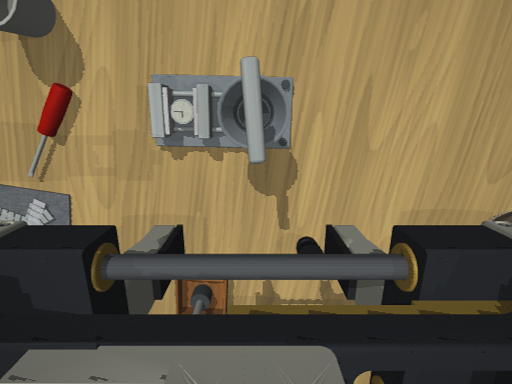

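View pics/end_s.png

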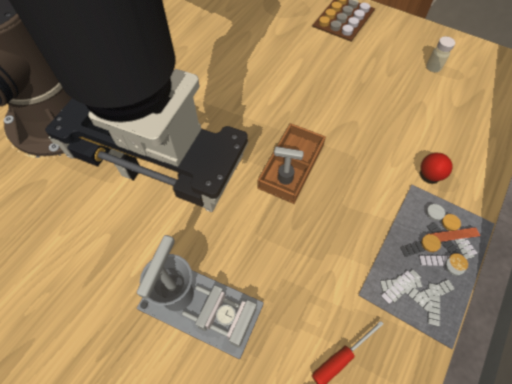

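The key stands fully seated: bar top is at 0.181 m as expected, it turned about 81°, and the gripper is clear. The short key is still in its well.

```bash
python3 -c "
from rig import robot
print(robot.job_done())"
```

```text
the job is handed in; nothing more can be done
None
```

The long key is fully seated on the stem, turned clockwise about 81° to a firm stop (70° of stem plus play), then released and left standing; the short key stayed in its well, and I handed the job in at about 22 s.

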